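# Gauge a lens ring and hold the lever at its third notch

## Task

Hang the black lens ring over the post of the ring gauge so that it lies flat on its seat, and let go of it. Then press the gauge's spring-return lever down past its first two notches to the third, no further, and keep holding it there so that the jaws in the post stay spread inside the ring: the program finishes while still pressing the lever. Leave the tape roll, the side cutter and the multimeter where they are.

Things in the scene. Friction and masses are not known exactly. Their poses are not given: they have to be found in the camera images.
- ring_center (a point): Centre (half-way up) of the loose lens retaining ring: thin-walled, black, 54 mm outside, about 40 mm bore, 10 mm high, 12 g, lying flat on the bench left or right of the gauge; z up. Grip it across its outside. The roll of tape, on the other side, is larger and thicker.
- gauge: The ring gauge, fixed: dark steel base plate, 110 mm in x by 240 mm in y, 12 mm high; origin at the middle of its underside, on the bench; x points away from the robot, y to the left along the plate. Post at its right end (y = -80 mm), lever tower at its left end (y = +80 mm): grey, 64 mm wide in y, x from 3 to 53 mm, top 112 mm above the bench.
- post_seat (a point): Centre of the top face of the ring's seat, a disc 72 mm across, 34 mm above the bench, axes as the gauge's. From it rises the post, 19 mm across, top 22 mm above the seat, chamfered. Three small jaws in the post just above the seat reach 10 mm from its axis; they spread to 17 mm as the lever goes to its third notch. A ring on the seat has its centre 5 mm above this point.
- lever_pad (a point): Middle of the top face of the lever's black thumb pad (36 mm in x, 44 mm in y, 10 mm thick), 100 mm above the bench when up, 45 mm in front of the tower; axes as the gauge's. It goes straight down when pressed. Four ridges beside the slot in the tower's face mark rest and the three notches, the third (lowest) the longest; a steel pointer on the lever is level with them.
- press_lever (a joint): How far the lever is pressed down, in m: 0 up, notches at 0.014, 0.028 and 0.042, hard stop at 0.054. A spring always pushes it up, with 4 N at rest rising to about 7.5 N at the third notch; between the notches the push varies by about 2.5 N either way (at most about 12 N). It does not stay down when let go.
- tape: Roll of black tape, 64 mm across, 18 mm high, lying flat on the bench on the other side of the gauge from the ring; origin at the centre of its underside. A bystander.
- cutter: Side cutter, 48 x 145 x 11 mm, lying on the bench in front of the gauge, nearer the robot; origin at the centre of its underside. A bystander.
- meter: Multimeter, 148 x 70 x 45 mm, lying at the back right of the bench; origin at the centre of its underside. A bystander.
There are look-alikes about, which are no part of the job. Several things look just like the part that bears ring_center: the one meant starts farthest to the robot's right.

How it is judged (in metres and radians):
On the way, in this order (a step that is already met when the one before it is completed fails the run):
1. the ring lies flat on the seat, round the post, let go (horizontal distance between ring_center and post_seat below 0.012 m and z of ring_center in the frame of post_seat below 0.008 m and angle between ring_center's own z axis and vertical below 0.1 rad and contact force between the fingers and ring below 0.1 N and value of joint press_lever below 0.007 m), for 0.2 s.
2. the lever is pressed to its third notch (value of joint press_lever between 0.037 and 0.047 m), for 0.2 s.
At the end, for the whole second after the job is handed in: The robot is still pressing the lever (more than 2 N), which stands at its third notch (0.042 m, within 5 mm), while the ring, untouched by the robot, lies flat and at rest on the seat round the post, within 6 mm of its axis (all of step 2 and contact force between any of the fingers, the arm and press_lever above 2 N and horizontal distance between ring_center and post_seat below 0.006 m and z of ring_center in the frame of post_seat between 0.002 and 0.008 m and angle between ring_center's own z axis and vertical below 0.1 rad and contact force between each of the fingers, the arm and ring below 0.1 N and linear speed of ring below 0.02 m/s); the arm keeps its last pose, push and grip.
It fails at once if the tape roll was moved by more than 30 mm (distance of tape from where it was at the start of the episode above 0.03 m).
It fails at once if the side cutter was moved by more than 30 mm (distance of cutter from where it was at the start of the episode above 0.03 m).
It fails at once if the multimeter was moved by more than 30 mm (distance of meter from where it was at the start of the episode above 0.03 m).
It also fails if it takes over 48 s, if anything falls off the work surface, if the arm or the gripper's body presses on something with over 40 N, if the wrist force passes 120 N, or if a joint passes its speed limit or range.

## Robot

A 6-joint arm with a two-finger parallel gripper is mounted at the origin on a cart in front of the work surface, level with it; the furniture and walls round the work are solid. World frame = base frame: x ahead of the robot, y to its left, z up, the work surface at z = 0. Lengths are in m, angles in degrees, forces in N, time in s.
With the tool pointing down it reaches from about 0.4 to 0.825 m from the base axis. Payload 7 kg.
Tool frame: the origin (TCP) lies on the centre line of the jaws, within the pads' length; the fingertips stand 19 mm ahead of it and the grasp point (between the pads) is the TCP; z points along the fingers, y is the line along which they close (so a half turn about z gives the same grasp; the last joint's range is limited). The gripper opens to 88 mm and grips with 3 to 60 N. Pads are 19 mm wide; open, the fingers measure 130 mm over their backs; the gripper's body (78 mm by 193 mm) begins 47 mm behind the grasp point.
Start: joints at [79.761, 20.546, 0.682, 0, -70.136, -16.507], TCP at [0.304, 0.603, 0.246] pointing down, gripper open.
Joint ranges: [-176.03, 176.03], [-82.01, 121.73], [-58.28, 71.71], [-173.87, 95.51], [-174.79, -0.11], [-173.66, 173.66]. Speed limits (degrees/s): [136.94, 136.94, 172.46, 180, 180, 180].

## Interface

Orientations are given as [roll, pitch, yaw] about the fixed x, y, z axes, in that order (R = Rz(yaw) Ry(pitch) Rx(roll)).
In Python, from plant import get_state, capture, close_job gives the robot as it stands.
- The arm moves only by the tool apply_moves, never from a script. Its argument "targets" is a list of rows, each a list of 7 numbers: the opening, from 0 (shut) to 1 (fully open), then the shift along the tool's x, y, z normalised to -1 to 1, where 1 is 1000 mm, then the turn, a rotation vector about the tool's x, y, z normalised to -1 to 1, where 1 is 90 degrees. In form: [[claw, tx, ty, tz, ax, ay, az], ...]. A call has 1 to 20 rows; each row shifts and turns the commanded pose from where the row before left it, along the tool's axes as they then stand; what a row does not reach is not made up. A row lasts 1/12 s, in which the tool goes at most 41.7 mm and 7.16 degrees, less where a joint would pass 70% of its speed; a pose out of reach is approached as far as the arm can. A call with a number of a shift or a turn outside -1 to 1 is refused whole. A call with a gripper value outside its range is refused whole. The fingers move at their own pace and stop on an object; "newtons" is the grip in N (left out, the last holds). Time passes only in rows, so rows that do not move let the fingers close. It gives the time, the measured TCP pose, the force, the opening and the grip force at its end, in the units of the state.
- get_state(): the state, without advancing time (a new reading comes with each control period).
- capture(name): name is "scene" or "top"; returns a dict with "frame" (420x560x3 uint8, red, green, blue), "range_z" (420x560 float32, m along the optical axis (not along the pixel's ray), 0 where there is no reading), "camera_matrix" (3x3 intrinsics, pixels), "T" (4x4, takes a point from camera to world coordinates). Camera axes: x right, y down, z forward; pixel columns grow to the right and rows downward; lengths in m; the calibration is good to about 2 mm. A picture is of the moment at which its call begins.
- close_job(): hands the job in; it is judged then, once.
The state is a dict: "time_s": time; "joints": joint angles; "qd": joint speeds; "joint_torque": joint torques, N m; "tcp_pos": TCP position; "eef_rot": TCP orientation; "contact_force": force on the tool from outside, world axes, zero at the start; "moment": the same for the moment, N m; "gripper_width": finger opening in m; "gripper_force": force on a finger pad.
Only numpy, scipy, OpenCV 4.12 (cv2) and the standard library are available. Lean on these libraries where they do the work, as an engineer would, in place of code of your own. Each camera call takes 0.05 s, during which the arm holds its last target. There are 200 camera calls.

## Working session

There is one attempt and no reset: what is moved stays moved. The work goes in short steps, Python scripts to look and compute and a tool call to move; the robot and the scene stay as the last step left them, time stands still between calls to the robot, and variables do not carry over. Pictures are saved under pics/ and viewed, at most 10 in all, crops included, and the job is handed in when it is done.

Besides the shell and the picture viewer there is one more tool, called after ">>>" in YAML: its name, and indented under it one key for each argument. apply_moves: Moves the arm, as the interface text tells. Scaled input: -1 to 1 covers 1000 mm each way for a shift and 90 degrees each way for a turn. Its arguments: {"type":"object","properties":{"targets":{"type":"array","items":{"type":"array","items":{"type":"number"}}},"newtons":{"type":"number"}},"required":["targets"]}

```bash
mkdir -p pics
cat > h.py <<'E'
import numpy as np, cv2
from plant import get_state, capture, close_job
def snap(n,f):
    c=capture(n); cv2.imwrite(f'pics/{f}.png',cv2.cvtColor(c['frame'],cv2.COLOR_RGB2BGR)); np.savez(f'pics/{f}.npz',**c); return c
def world(c):
    K=c['camera_matrix'];z=c['range_z'];v,u=np.mgrid[:z.shape[0],:z.shape[1]]
    p=np.stack([(u-K[0,2])/K[0,0]*z,(v-K[1,2])/K[1,1]*z,z,np.ones_like(z)],-1)
    w=(p@np.asarray(c['T']).T)[...,:3]; w[z==0]=np.nan; return w
E
python3 - <<'E'
from h import *
for n in('scene','top'):
    c=snap(n,n+'0'); print(n,np.round(c['T'],3).tolist(),c['camera_matrix'].tolist())
print(get_state())
a=cv2.imread('pics/scene0.png');b=cv2.imread('pics/top0.png')
E
```

```text
scene [[0.768, -0.474, 0.43, 0.041], [-0.64, -0.581, 0.503, -0.549], [0.011, -0.661, -0.75, 0.92], [0.0, 0.0, 0.0, 1.0]] [[459.41051286226747, 0.0, 271.5183149572757], [0.0, 459.41051286226747, 207.5728242369442], [0.0, 0.0, 1.0]]
top [[0.011, -0.992, 0.126, 0.415], [-1.0, -0.014, -0.023, 0.025], [0.025, -0.126, -0.992, 1.012], [0.0, 0.0, 0.0, 1.0]] [[401.82448215925444, 0.0, 279.9038705504014], [0.0, 401.82448215925444, 209.64119827532397], [0.0, 0.0, 1.0]]
{'time_s': 0.1, 'joints': array([ 7.97617693e+01,  2.05885115e+01,  6.40699012e-01, -1.58213854e-02,
       -7.01376660e+01, -1.65070560e+01]), 'qd': array([ 0.03700303, -0.03884606,  0.15810176,  0.08327615,  0.052086  ,
       -0.00718376]), 'joint_torque': array([-1.00160381e-03, -5.84161270e+01,  2.93750703e+01,  7.01549783e+00,
        1.01423910e-02, -4.85860551e-05]), 'tcp_pos': array([0.30361508, 0.60241418, 0.2447218 ]), 'eef_rot': array([ 1.79913818e+02, -1.00282924e-02, -2.67506657e+01]), 'contact_force': array([ 0.29724381,  0.1195492 , -0.17661817]), 'moment': array([0.02978998, 0.04547475, 0.01306425]), 'gripper_force': 0.0, 'gripper_width': 0.08758178934024104}
```

View pics/top0.png

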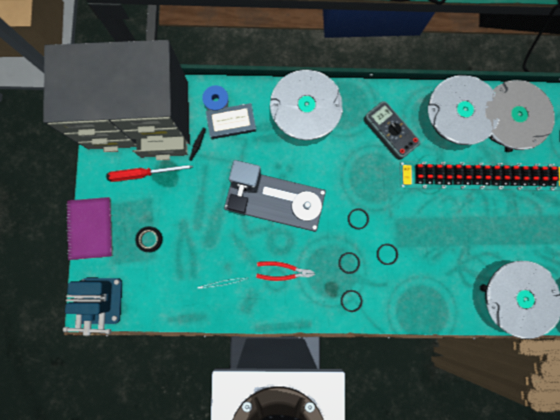

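View pics/scene0.png

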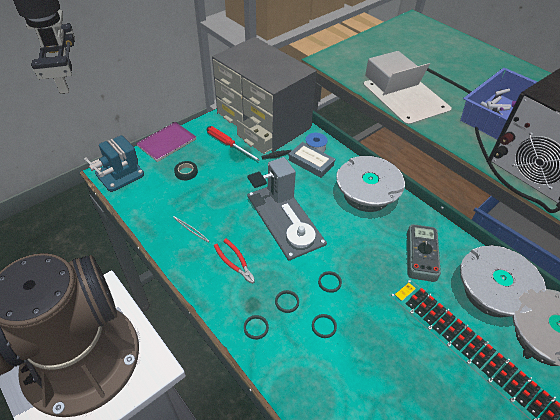

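The top view shows four rings. The one farthest right is at about (387,254). The post is at (307,206), the tower at (243,175) and the pad at (237,203). The tape is at (149,239) and the cutter at about (285,270). Next I'll measure the positions.

```bash
cat >> h.py <<'E'
def onplane(c,uv,z):
    K=c['camera_matrix'];T=np.asarray(c['T']);uv=np.atleast_2d(uv)
    d=np.c_[(uv[:,0]-K[0,2])/K[0,0],(uv[:,1]-K[1,2])/K[1,1],np.ones(len(uv))]@T[:3,:3].T
    return T[:3,3]+d*((z-T[2,3])/d[:,2])[:,None]
def ring(c,u,v,r,z=.005):
    g=c['frame'].max(-1)[v-r:v+r+1,u-r:u+r+1]; y,x=np.nonzero(g<70)
    p=onplane(c,np.c_[x+u-r,y+v-r],z)[:,:2]
    (cx,cy),(a,b),_=cv2.minAreaRect(p.astype(np.float32)*1000); return len(p),round(cx,1),round(cy,1),round(a,1),round(b,1)
E
python3 - <<'E'
from h import *
def load(f): return dict(np.load(f'pics/{f}.npz'))
t=load('top0');s=load('scene0')
for q in [(358,218),(348,263),(387,254),(351,300)]: print('top',ring(t,*q,16))
for q in [(330,282),(287,301),(324,326),(256,327)]: print('scene',ring(s,*q,18))
for n,c in(('top',t),('scene',s)):
    w=world(c); 
    for lo,hi,nm in [(.030,.038,'seat'),(.052,.06,'post'),(.008,.016,'base'),(.108,.116,'tower'),(.095,.104,'pad')]:
        m=(w[...,2]>lo)&(w[...,2]<hi)&(w[...,0]>.4)&(w[...,0]<.65)&(abs(w[...,1]-.03)<.17)
        k,l,st,ce=cv2.connectedComponentsWithStats(m.astype(np.uint8))
        for i in range(1,k):
            if st[i,4]>25:
                p=w[l==i]; print(n,nm,st[i,4],np.round(ce[i]),np.round(p.mean(0),4),[np.round(x,3).tolist() if not np.isscalar(x) else round(x,1) for x in cv2.minAreaRect((p[:,:2]*1000).astype(np.float32))])
    print(n,'circle seat', [np.round(onplane(c,[q],.034),3) for q in ([(307,206)] if n=='top' else [(301,236)])])
E
```

```text
top (43, 522.6, -197.3, 45.5, 51.2)
top (55, 413.2, -171.6, 47.7, 47.3)
top (49, 435.5, -268.8, 44.9, 50.8)
top (43, 321.5, -177.6, 51.5, 45.7)
scene (73, 521.6, -197.9, 48.9, 51.1)
scene (86, 410.8, -175.2, 49.7, 50.9)
scene (78, 432.9, -270.4, 49.4, 49.3)
scene (71, 318.3, -179.1, 49.1, 49.4)
top seat 586 [306. 205.] [ 0.5514 -0.0619  0.0338] [[552.494, -62.443], [69.584, 69.589], 0.3]
top post 28 [307. 204.] [ 0.551  -0.0624  0.055 ] [[551.064, -61.765], [12.101, 14.053], 27.8]
top base 2186 [277. 202.] [0.5614 0.0079 0.0116] [[569.6, 15.465], [239.293, 109.927], 77.0]
top base 123 [275. 264.] [0.4076 0.0127 0.0105] [[407.859, 10.603], [91.618, 12.04], 86.6]
top tower 568 [244. 173.] [0.6143 0.0867 0.1114] [[614.736, 86.943], [63.37, 49.663], 75.9]
top pad 341 [237. 201.] [0.5508 0.1016 0.0992] [[559.325, 99.986], [43.968, 61.729], 77.4]
top circle seat [array([[ 0.55 , -0.065,  0.034]])]
scene seat 36 [285. 196.] [0.6031 0.0553 0.0333] [[603.515, 54.091], [11.971, 46.5], 64.1]
scene seat 475 [300. 234.] [ 0.5483 -0.0671  0.0338] [[549.981, -65.953], [72.118, 70.549], 65.5]
scene post 56 [283. 189.] [0.6004 0.0613 0.0557] [[598.526, 61.808], [29.713, 60.736], 44.2]
scene post 29 [301. 228.] [ 0.5493 -0.0663  0.0548] [[549.922, -66.835], [16.546, 13.117], 79.5]
scene base 1914 [283. 221.] [0.5555 0.0087 0.0117] [[568.115, 13.627], [243.682, 110.625], 76.9]
scene base 103 [235. 249.] [0.4062 0.012  0.0105] [[407.045, 11.789], [89.735, 11.346], 87.7]
scene tower 343 [281. 167.] [0.6114 0.0825 0.1113] [[612.546, 83.443], [66.282, 50.573], 77.0]
scene pad 281 [264. 178.] [0.5594 0.0894 0.0993] [[581.064, 84.894], [47.209, 117.576], 68.7]
scene circle seat [array([[ 0.545, -0.072,  0.034]])]
```

>>> apply_moves:
  targets:
    - [1,0,0,0,0,0,-0.0764]
    - [1,0,0,0,0,0,-0.0764]
    - [1,0.018,0.0245,0,0,0,0]
    - [1,0.018,0.0245,0,0,0,0]
    - [1,0.018,0.0245,0,0,0,0]
    - [1,0.018,0.0245,0,0,0,0]
    - [1,0.018,0.0245,0,0,0,0]
    - [1,0.018,0.0245,0,0,0,0]
    - [1,0.018,0.0245,0,0,0,0]
    - [1,0.018,0.0245,0,0,0,0]
    - [1,0.018,0.0245,0,0,0,0]
    - [1,0.018,0.0245,0,0,0,0]
    - [1,0.018,0.0245,0,0,0,0]
    - [1,0.018,0.0245,0,0,0,0]
    - [1,0.018,0.0245,0,0,0,0]
    - [1,0.018,0.0245,0,0,0,0]
    - [1,0.018,0.0245,0,0,0,0]
    - [1,0.018,0.0245,0,0,0,0]
    - [1,0.018,0.0245,0,0,0,0]
    - [1,0.018,0.0245,0,0,0,0]

```text
time_s: 1.77
tcp_pos: [0.5204, 0.0987, 0.2454]
eef_rot: [180.0, 0.0, -13.0]
contact_force: [1.0, 0.1, -0.1]
gripper_width: 0.0879
gripper_force: 0.0
```

>>> apply_moves:
  targets:
    - [0.85,-0.0001,0.027,0,0,0,0]
    - [0.85,-0.0001,0.027,0,0,0,0]
    - [0.85,-0.0001,0.027,0,0,0,0]
    - [0.85,-0.0001,0.027,0,0,0,0]
    - [0.85,-0.0001,0.027,0,0,0,0]
    - [0.85,-0.0001,0.027,0,0,0,0]
    - [0.85,-0.0001,0.027,0,0,0,0]
    - [0.85,-0.0001,0.027,0,0,0,0]
    - [0.85,-0.0001,0.027,0,0,0,0]
    - [0.85,-0.0001,0.027,0,0,0,0]
    - [0.85,-0.0001,0.027,0,0,0,0]
    - [0.85,-0.0001,0.027,0,0,0,0]
    - [0.85,-0.0001,0.027,0,0,0,0]
    - [0.85,-0.0001,0.027,0,0,0,0]
    - [0.85,0,0,0.03,0,0,0]
    - [0.85,0,0,0.03,0,0,0]
    - [0.85,0,0,0.03,0,0,0]
    - [0.85,0,0,0.03,0,0,0]
    - [0.85,0,0,0.025,0,0,0]

```text
time_s: 3.35
tcp_pos: [0.4329, -0.2677, 0.0985]
eef_rot: [-180.0, 0.1, -13.0]
contact_force: [0.1, 0.0, -0.1]
gripper_width: 0.0744
gripper_force: 0.0
```

Run:
```python
from h import *
s=get_state();print(s['tcp_pos'],s['eef_rot'],s['gripper_width'])
a=snap('top','top1');b=snap('scene','sc1')
x=cv2.resize(cv2.imread('pics/top1.png')[190:290,310:450],None,fx=4,fy=4)[:400,:400]
y=cv2.resize(cv2.imread('pics/sc1.png')[250:350,270:370],None,fx=4,fy=4)
cv2.imwrite('pics/v1.png',np.hstack([x,y]))
```

```text
[ 0.43291612 -0.26767947  0.09852235] [-1.79984741e+02  7.97214328e-02 -1.30334311e+01] 0.07444973897467609
```

View pics/v1.png

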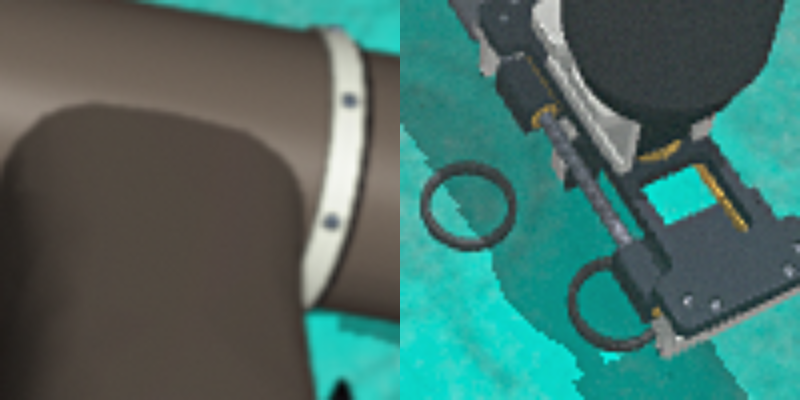

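The top view is blocked by the arm. The scene view shows the gripper hovering over the intended ring, at crop (610,305). I'll go down and grip it.

>>> apply_moves:
  newtons: 6
  targets:
    - [0.85,0,0.001,0.02,0,0,0]
    - [0.85,0,0,0.02,0,0,0]
    - [0.85,0,0,0.02,0,0,0]
    - [0.85,0,0,0.01,0,0,0]
    - [0.85,0,0,0.007,0,0,0]
    - [0.85,0,0,0,0,0,0]
    - [0.5,0,0,0,0,0,0]
    - [0.5,0,0,0,0,0,0]
    - [0.5,0,0,0,0,0,0]
    - [0.5,0,0,0,0,0,0]
    - [0.5,0,0,0,0,0,0]
    - [0.5,0,0,0,0,0,0]

```text
time_s: 4.45
tcp_pos: [0.4343, -0.2689, 0.0243]
eef_rot: [180.0, -0.1, -13.0]
contact_force: [-0.7, 1.2, 5.4]
gripper_width: 0.0518
gripper_force: 6.2
```

Run:
```python
from h import *
b=snap('scene','sc2')
cv2.imwrite('pics/v2.png',cv2.resize(cv2.imread('pics/sc2.png')[260:360,260:380],None,fx=6,fy=6,interpolation=cv2.INTER_CUBIC))
s=get_state();print(s['tcp_pos'],s['contact_force'],s['moment'])
```

```text
[ 0.43426205 -0.26888771  0.0242162 ] [-0.66540644  1.79633627  5.94498082] [0.50103192 0.19112731 0.00713078]
```

View pics/v2.png

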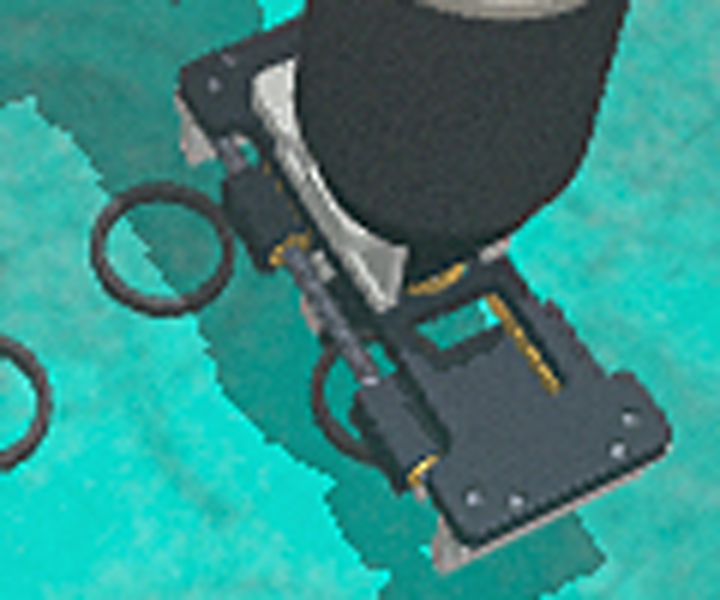

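>>> apply_moves:
  targets:
    - [0.85,0,0,0,0,0,0]
    - [0.85,0,0,0,0,0,0]
    - [0.85,0,0,0,0,0,0]
    - [0.85,0,0,0,0,0,0]

```text
time_s: 4.83
tcp_pos: [0.4336, -0.2688, 0.0234]
eef_rot: [-180.0, 0.0, -13.0]
contact_force: [0.1, -0.1, -0.7]
gripper_width: 0.0718
gripper_force: 0.0
```

Run:
```python
from h import *
t=dict(np.load('pics/top0.npz'));w=world(t)
for u,v in [(387,254),(420,254),(370,270)]: print(np.nanmedian(w[v-4:v+5,u-4:u+5,2]))
print(np.round(w[238:270,387,2]*1000).tolist(),get_state()['gripper_width'])
```

```text
0.0020349719107788378
0.001746801457694458
0.0015337379824607034
[1.0, 2.0, 2.0, 6.0, 3.0, 10.0, 9.0, 4.0, 4.0, 4.0, -2.0, 0.0, 4.0, 1.0, -1.0, 1.0, 5.0, -1.0, 5.0, 2.0, 2.0, 4.0, -1.0, -0.0, 2.0, 10.0, 11.0, 3.0, 2.0, 2.0, 1.0, -1.0] 0.07181942488047287
```

>>> apply_moves:
  targets:
    - [0.85,0,0,0.003,0,0,0]
    - [0.85,0,0,0,0,0,0]
    - [0.5,0,0,0,0,0,0]
    - [0.5,0,0,0,0,0,0]
    - [0.5,0,0,0,0,0,0]
    - [0.5,0,0,0,0,0,0]
    - [0.5,0,0,0,0,0,0]
    - [0.5,0,0,0,0,0,0]

```text
time_s: 5.5
tcp_pos: [0.4337, -0.2688, 0.0206]
eef_rot: [180.0, -0.0, -13.0]
contact_force: [-0.2, 0.3, -0.4]
gripper_width: 0.0528
gripper_force: 5.9
```

>>> apply_moves:
  targets:
    - [0.5,0,0,-0.01,0,0,0]
    - [0.5,0,0,-0.02,0,0,0]
    - [0.5,0,0,-0.03,0,0,0]
    - [0.5,0,0,-0.03,0,0,0]
    - [0.5,0.0056,-0.0189,0,0,0,0]
    - [0.5,0.0056,-0.0189,0,0,0,0]
    - [0.5,0.0056,-0.0189,0,0,0,0]
    - [0.5,0.0056,-0.0189,0,0,0,0]
    - [0.5,0.0056,-0.0189,0,0,0,0]
    - [0.5,0.0056,-0.0189,0,0,0,0]
    - [0.5,0.0056,-0.0189,0,0,0,0]
    - [0.5,0.0056,-0.0189,0,0,0,0]
    - [0.5,0.0056,-0.0189,0,0,0,0]
    - [0.5,0.0056,-0.0189,0,0,0,0]
    - [0.5,0.0056,-0.0189,0,0,0,0]
    - [0.5,0.0056,-0.0189,0,0,0,0]
    - [0.5,0,0,0,0,0,0]

```text
time_s: 6.92
tcp_pos: [0.5522, -0.0606, 0.1115]
eef_rot: [-180.0, -0.1, -12.9]
contact_force: [0.8, 0.6, -0.6]
gripper_width: 0.0519
gripper_force: 5.9
```

Run:
```python
from h import *
b=snap('scene','sc3')
cv2.imwrite('pics/v3.png',cv2.resize(cv2.imread('pics/sc3.png')[140:260,230:380],None,fx=5,fy=5,interpolation=cv2.INTER_CUBIC))
s=get_state();print(s['tcp_pos'],s['contact_force'],s['gripper_width'])
```

```text
[ 0.55109089 -0.06160449  0.11127312] [ 0.03294931  0.15531918 -0.37319723] 0.05256002600924369
```

View pics/v3.png

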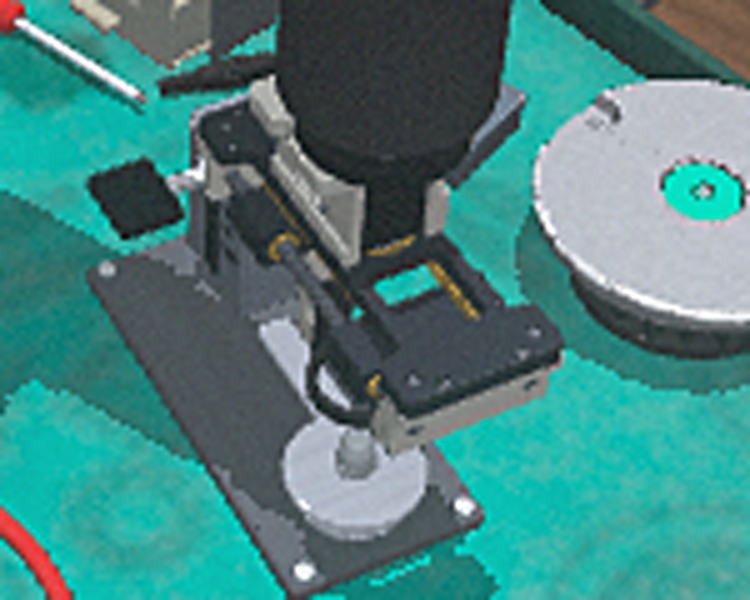

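>>> apply_moves:
  targets:
    - [0.5,0,0.002,0.01,0,0,0]
    - [0.5,0,0,0.012,0,0,0]
    - [0.5,0,0,0.012,0,0,0]
    - [0.5,0,0,0.008,0,0,0]
    - [0.5,0,0,0.006,0,0,0]
    - [0.5,0,0,0.004,0,0,0]
    - [0.5,0,0,0.002,0,0,0]
    - [0.5,0,0,0.001,0,0,0]
    - [0.5,0,0,0,0,0,0]
    - [0.5,0,0,0,0,0,0]

```text
time_s: 7.8
tcp_pos: [0.55, -0.0648, 0.0559]
eef_rot: [-180.0, -0.0, -13.0]
contact_force: [0.1, -0.2, -0.1]
gripper_width: 0.0524
gripper_force: 5.9
```

>>> apply_moves:
  targets:
    - [0.5,0,-0.001,0.001,0,0,0]
    - [0.5,0,0,0,0,0,0]
    - [0.75,0,0,0,0,0,0]
    - [0.75,0,0,0,0,0,0]
    - [0.75,0,0,0,0,0,0]
    - [0.75,0,0,0,0,0,0]
    - [0.75,0,0,-0.01,0,0,0]
    - [0.75,0,0,-0.02,0,0,0]
    - [0.75,0,0,-0.03,0,0,0]
    - [0.75,0,0,-0.03,0,0,0]
    - [0.75,0,0,-0.03,0,0,0]
    - [0,0,-0.02,0,0,0,0]
    - [0,0,-0.03,0,0,0,0]
    - [0,0,-0.03,0,0,0,0]
    - [0,0,-0.03,0,0,0,0]
    - [0,0,-0.03,0,0,0,0]
    - [0,0,-0.02,0,0,0,0]
    - [0,0,0,0,0,0,0]

```text
time_s: 9.3
tcp_pos: [0.587, 0.0953, 0.1753]
eef_rot: [-180.0, -0.1, -12.8]
contact_force: [0.4, -0.1, -0.0]
gripper_width: 0.0249
gripper_force: 0.0
```

Run:
```python
from h import *
b=snap('scene','sc4');t=snap('top','top4')
x=cv2.imread('pics/sc4.png')[140:260,220:340];y=cv2.imread('pics/top4.png')[160:240,225:345]
cv2.imwrite('pics/v4.png',np.hstack([cv2.resize(x,(400,400)),cv2.resize(y,(400,267))[:400] if 0 else cv2.copyMakeBorder(cv2.resize(y,(400,267)),0,133,0,0,0)]))
s=get_state();print(s['tcp_pos'],s['contact_force'],s['gripper_width'])
for n,c in(('t',t),('s',b)):
    w=world(c);m=(w[...,2]>.039)&(w[...,2]<.049)&(np.hypot(w[...,0]-.551,w[...,1]+.0635)<.05);p=w[m]
    print(n,m.sum(),p.mean(0),cv2.minAreaRect((p[:,:2]*1000).astype(np.float32)))
    g=(c['frame'].max(-1)<70)&(np.hypot(w[...,0]-.551,w[...,1]+.0635)<.034)&(w[...,2]>.03);q=onplane(c,np.argwhere(g)[:,::-1],.042)
    print(g.sum(),cv2.minEnclosingCircle((q[:,:2]*1000).astype(np.float32)))
```

```text
[0.58589603 0.09277699 0.17501611] [-0.16955116 -0.14444668 -0.76075711] 0.01623203898663567
t 133 [ 0.55220743 -0.06256189  0.04292498] ((552.7521362304688, -62.70429992675781), (51.71635437011719, 52.37665557861328), 89.99856567382812)
0 ((0.0, 0.0), 0.0)
s 157 [ 0.549145   -0.06603061  0.04286843] ((549.68505859375, -64.81181335449219), (52.189212799072266, 51.368003845214844), 47.27364730834961)
94 ((547.8894653320312, -67.4092788696289), 27.142805099487305)
```

View pics/v4.png

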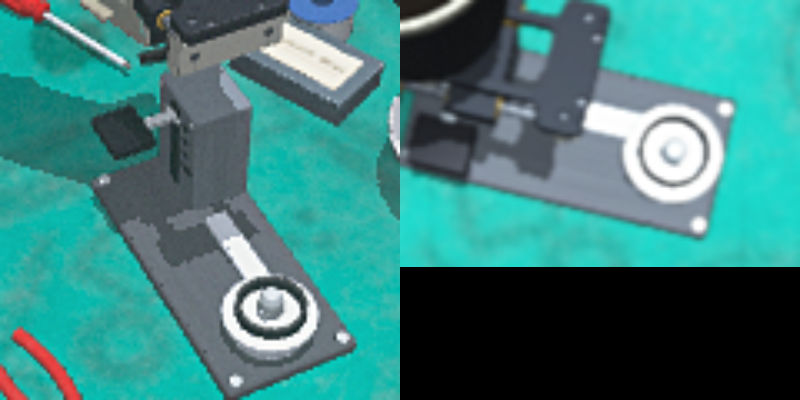

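>>> apply_moves:
  newtons: 20
  targets:
    - [0,-0.015,0,0,0,0,0]
    - [0,-0.02,0,0,0,0,0]
    - [0,-0.007,0,0,0,0,0]
    - [0,0,0,0.02,0,0,0]
    - [0,0,0,0.02,0,0,0]
    - [0,0,0,0.008,0,0,0]
    - [0,0,0,0,0,0,0]
    - [0,0,0,0,0,0,0]

```text
time_s: 10.07
tcp_pos: [0.5453, 0.101, 0.1269]
eef_rot: [180.0, 0.0, -13.0]
contact_force: [0.4, 0.4, 0.4]
gripper_width: 0.0002
gripper_force: 0.0
```

Run:
```python
from h import *
b=snap('scene','sc5')
cv2.imwrite('pics/v5.png',cv2.resize(cv2.imread('pics/sc5.png')[110:260,200:350],None,fx=4,fy=4,interpolation=cv2.INTER_CUBIC))
s=get_state();print(s['tcp_pos'],s['contact_force'],s['gripper_width'])
```

```text
[0.54571009 0.10128404 0.12741218] [-0.00464954 -1.04829531  0.26357243] 0.0006079184477484772
```

View pics/v5.png

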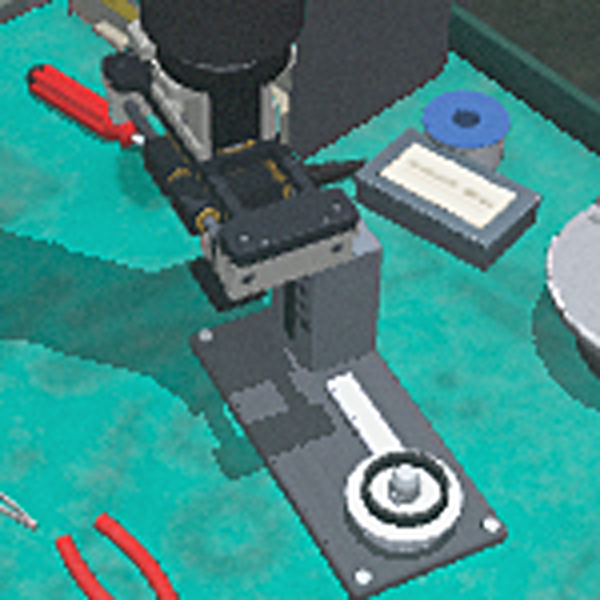

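>>> apply_moves:
  targets:
    - [0,0,0,0.005,0,0,0]
    - [0,0,0,0.005,0,0,0]
    - [0,0,0,0.005,0,0,0]
    - [0,0,0,0.005,0,0,0]
    - [0,0,0,0.005,0,0,0]
    - [0,0,0,0.005,0,0,0]
    - [0,0,0,0.005,0,0,0]
    - [0,0,0,0.005,0,0,0]
    - [0,0,0,0,0,0,0]
    - [0,0,0,0,0,0,0]

```text
time_s: 10.95
tcp_pos: [0.5459, 0.1018, 0.0869]
eef_rot: [-180.0, -0.1, -13.0]
contact_force: [0.9, -0.7, 7.8]
gripper_width: 0.0002
gripper_force: 4.2
```

>>> apply_moves:
  targets:
    - [0,0,0,0.003,0,0,0]
    - [0,0,0,0.003,0,0,0]
    - [0,0,0,0.003,0,0,0]
    - [0,0,0,0,0,0,0]
    - [0,0,0,0,0,0,0]
    - [0,0,0,0,0,0,0]

```text
time_s: 11.45
tcp_pos: [0.5458, 0.1018, 0.0779]
eef_rot: [-180.0, -0.1, -13.0]
contact_force: [2.6, 0.1, 5.8]
gripper_width: 0.0004
gripper_force: 3.0
```

Run:
```python
from h import *
b=snap('scene','sc6')
cv2.imwrite('pics/v6.png',cv2.resize(cv2.imread('pics/sc6.png')[150:250,230:330],None,fx=6,fy=6,interpolation=cv2.INTER_CUBIC))
t=snap('top','top6')
for n,c in(('t',t),('s',b)):
    w=world(c)
    m=(w[...,2]>.039)&(w[...,2]<.049)&(np.hypot(w[...,0]-.551,w[...,1]+.0635)<.04);p=w[m];print(n,m.sum(),cv2.minAreaRect((p[:,:2]*1000).astype(np.float32))) if m.any() else 0
    d=(w[...,:2]-[.5465,.102]);a=np.radians(-13);gx=d@[np.cos(a),np.sin(a)];gy=d@[-np.sin(a),np.cos(a)]
    m=(abs(gx)<16)&(abs(gx)<.016)&(abs(gy)<.02)&(w[...,2]>.04)&(w[...,2]<.105);print('pad z',m.sum(),np.round(np.histogram(w[m][:,2],np.arange(.04,.106,.004))[0]))
s=get_state();print(s['tcp_pos'],s['contact_force'],s['gripper_width'])
```

```text
t 159 ((552.8125610351562, -62.729740142822266), (51.679683685302734, 52.67101287841797), 89.67536163330078)
pad z 0 [0 0 0 0 0 0 0 0 0 0 0 0 0 0 0 0]
s 173 ((549.7626953125, -64.74392700195312), (53.009742736816406, 51.348331451416016), 46.26038360595703)
pad z 61 [ 0  0  1  3 20  8  7  5  7  5  3  2  0  0  0  0]
[0.54582349 0.10178367 0.07795028] [1.66596618 1.13217538 5.91056373] 0.0005190986034703999
```

View pics/v6.png

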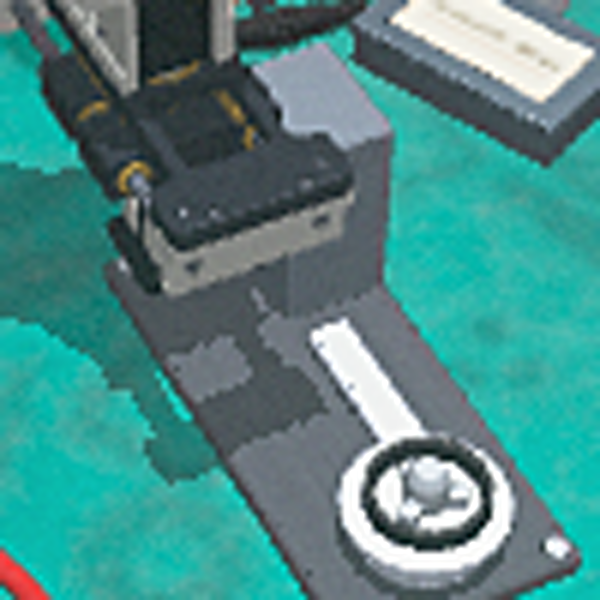

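The jaws are now spread inside the ring and the ring is still centred. Geometry and force both put the lever about 1 mm short of the notch centre, so I'll press it 1 mm further.

>>> apply_moves:
  targets:
    - [0,0,0,0.001,0,0,0]
    - [0,0,0,0,0,0,0]
    - [0,0,0,0,0,0,0]
    - [0,0,0,0,0,0,0]
    - [0,0,0,0,0,0,0]
    - [0,0,0,0,0,0,0]

```text
time_s: 12.05
tcp_pos: [0.5458, 0.1018, 0.0771]
eef_rot: [-180.0, -0.1, -13.0]
contact_force: [1.7, -0.0, 7.6]
gripper_width: 0.0003
gripper_force: 3.5
```

Run:
```python
from h import *
s=get_state();print(s['tcp_pos'],s['contact_force']);print(close_job())
```

```text
[0.54583139 0.10176656 0.07709275] [ 1.65902094 -0.04668585  7.58110675]
the job is handed in; nothing more can be done
None
```

The ring lies flat on its seat, let go and centred on the post to within about 1 mm; the lever is held at about 42 mm (third notch) with about 7.6 N; the job was handed in at about 12 s, with no verdict returned.

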